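# Put the capped containers into the holders that fit them

### The arm

A 7-joint arm with a two-finger parallel gripper is mounted at the origin on a cart in front of the work surface, level with it; the furniture and walls round the work are solid. World frame = base frame: x ahead of the robot, y to its left, z up, the work surface at z = 0. Lengths are in m, angles in rad, forces in N, time in s.
With the tool pointing down it reaches from about 0.425 to 0.875 m from the base axis. Payload 4.7 kg.
Tool frame: the origin (TCP) lies midway between the tips of the shut fingers; the grasp point (between the pads) lies 19 mm behind it (ctrl.grip_point_offset is the distance from the TCP to the grasp point, in m); z points along the fingers, y is the line along which they close (so a half turn about z gives the same grasp; the last joint's range is limited). The gripper opens to 87 mm and grips with 3 to 60 N. Pads are 19 mm wide; open, the fingers measure 117 mm over their backs; the gripper's body (75 mm by 190 mm) begins 51 mm behind the grasp point.
Start: joints at [1.127, 0.321, -0.07, 1.45, 0.023, 1.371, -0.057], TCP at [0.287, -0.583, 0.223] pointing down, gripper open.
Joint ranges: [-2.86, 2.86], [-0.3, 2.09], [-1.38, 1.24], [0.06, 2.45], [-1.56, 4.7], [0.09, 2.05], [-2.69, 2.69]. Speed limits (rad/s): [2.57, 2.57, 3.14, 3.14, 3.14, 3.14, 3.14].

### API

Orientations are given as a rotation vector (axis times angle).
In Python, from bench import ctrl gives the robot as it stands. The module is installed in compiled form; this text tells all that it offers.
- The arm moves only by the shell command python3 -m handwheel 'ROWS' [OPENING] [FORCE]. ROWS is JSON, a list of rows, each an object of numbers: "x", "y", "z": the shift along the tool's x, y, z in m; "wx", "wy", "wz": the turn, a rotation vector about the tool's x, y, z in degrees. A call has 1 to 10 rows; each row is the pose to reach, as a shift and turn from the pose commanded when the call began, along the tool's axes at that moment; what a row does not reach only later rows make up. A row lasts 1/12 s, in which the tool goes at most 41.7 mm and 7.16 degrees, less where a joint would pass 70% of its speed; a pose out of reach is approached as far as the arm can. A call with a gripper value outside its range is refused whole. OPENING is the finger opening in m, from 0 to 0.087, set as the call begins (- or left out, the last holds). The fingers move at their own pace and stop on an object; FORCE is the grip in N (left out, the last holds). Time passes only in rows, so rows that repeat a pose let the fingers close. It gives the time, the measured TCP pose, the force, the opening and the grip force at its end, in the units of the state.
- ctrl.get_state(): the state, without advancing time (a new reading comes with each control period).
- ctrl.get_image(name): name is "scene" or "side" or "wrist"; returns a dict with "image" (400x640x3 uint8, red, green, blue), "K" (3x3 intrinsics, pixels), "world_to_cam" (4x4, takes a point from world to camera coordinates); the wrist camera has in their place "hand_eye" (4x4, takes a point from camera to tool coordinates, whose origin is the TCP and whose axes are the flange's). Camera axes: x right, y down, z forward; pixel columns grow to the right and rows downward; lengths in m; the calibration is good to about 2 mm. A picture is of the moment at which its call begins: read the wrist's pose just before it. There is no depth.
- ctrl.close_job(): hands the job in; it is judged then, once.
The state is a dict: "time": time; "joint_positions": joint angles; "qd": joint speeds; "joint_torque": joint torques, N m; "position": TCP position; "tool_rot": TCP orientation; "ft_force": force on the tool from outside, world axes, zero at the start; "torque": the same for the moment, N m; "grip_width": opening from 0.0 (shut) to 1.0 (fully open); "grip_force": force on a finger pad.
Only numpy, scipy, OpenCV 4.12 (cv2) and the standard library are available. Lean on these libraries where they do the work, as an engineer would, in place of code of your own. Each camera call takes 0.05 s, during which the arm holds its last target. There are 200 camera calls.

### The job

Put the four capped containers away, each into a holder of its own: the large bottle in the largest holder, the dropper bottle in the middle-sized one, and one vial in each of the two smallest. Set each down upright on the floor of its well without tipping or dropping it, and leave the open beaker and the flat round dish where they stand.

Things in the scene. Friction and masses are not known exactly. Their poses are not given: they have to be found in the camera images.
- big_bottle: large round clear glass bottle with a broad screw cap, 110 mm high, the biggest of the capped containers. Loose, standing upright at any turn about z; origin at the centre of its underside, z up along its axis. Body 56 mm across and straight-sided up to about 65 mm, above it a sloping shoulder; cap 39 mm across from 88 mm up to the top. Easily taken by the body 45 to 65 mm above its underside. About 0.14 to 0.26 kg.
- dropper_bottle: slim brown dropper bottle, 104 mm high: body 33 mm across and straight-sided up to 46 mm, then a sloping shoulder, a collar 23 mm across (62 to 78 mm) and a narrow rubber bulb on top. Loose, standing upright at any turn about z; origin at the centre of its underside, z up along its axis. Easily taken by the body, with the fingertips reaching down to 25 to 38 mm above its underside. About 0.04 to 0.075 kg.
- vial_a: small white screw-capped vial, one of two alike, 21 mm across and 50 mm high, straight-sided up to 34 mm, cap 18 mm across on the top 11 mm. Loose, standing upright at any turn about z; origin at the centre of its underside, z up along its axis. Easily taken around the upper half. About 0.015 to 0.027 kg.
- vial_b: small white screw-capped vial, the other of the two alike, 21 mm across and 50 mm high, straight-sided up to 34 mm, cap 18 mm across on the top 11 mm. Loose, standing upright at any turn about z; origin at the centre of its underside, z up along its axis. Easily taken around the upper half. About 0.015 to 0.027 kg.
- holder_large: plastic holder fixed to the bench: a square grey foot plate 96 x 96 x 4 mm with a round ring standing on it, wall about 7 mm, top edge 14 mm above the bench; the well inside is 72 mm wide and 10 mm deep, its floor 4 mm above the bench. The largest of the four holders; for the large bottle. Origin: on the well's axis at the underside (bench level), z up; it may be turned a little about z.
- holder_medium: plastic holder fixed to the bench: a square grey foot plate 73 x 73 x 4 mm with a round ring standing on it, wall about 7 mm, top edge 14 mm above the bench; the well inside is 49 mm wide and 10 mm deep, its floor 4 mm above the bench. The only middle-sized holder; for the dropper bottle. Origin: on the well's axis at the underside (bench level), z up; it may be turned a little about z.
- holder_small_1: plastic holder fixed to the bench: a square grey foot plate 61 x 61 x 4 mm with a round ring standing on it, wall about 7 mm, top edge 14 mm above the bench; the well inside is 37 mm wide and 10 mm deep, its floor 4 mm above the bench. One of two equal holders, the smallest; for a vial, either one. Origin: on the well's axis at the underside (bench level), z up; it may be turned a little about z.
- holder_small_2: plastic holder fixed to the bench: a square grey foot plate 61 x 61 x 4 mm with a round ring standing on it, wall about 7 mm, top edge 14 mm above the bench; the well inside is 37 mm wide and 10 mm deep, its floor 4 mm above the bench. One of two equal holders, the smallest; for a vial, either one. Origin: on the well's axis at the underside (bench level), z up; it may be turned a little about z.
- beaker: open clear beaker with a little yellow-brown content, 60 x 68 mm across the rim and 75 mm high, no cap; stays where it is. Loose, origin at the centre of its underside.
- petri_dish: flat round lidded dish, 62 mm across and 15 mm high, no screw cap; stays where it is. Loose, origin at the centre of its underside.
Not all that is in view belongs to the job. What is shaped like the dropper_bottle but turquoise or white is not meant. Several things have the shape of the big_bottle; the one meant has the colours described above.

How it is judged:
By the outcome, as a careful person would: the job done as asked, in the order asked, and still so for the second after the job is handed in, with the robot touching nothing.
It also fails if it takes over 109 s, if anything falls off the work surface, if the arm or the gripper's body presses on something with over 40 N, if the wrist force passes 120 N, or if a joint passes its speed limit or range.

## Working session

There is one attempt and no reset: what is moved stays moved. The work goes in short steps, Python scripts to look and compute and a shell command to move; the robot and the scene stay as the last step left them, time stands still between calls to the robot, and variables do not carry over. Pictures are saved under pics/ and viewed, at most 14 in all, crops included, and the job is handed in when it is done.

```bash
mkdir -p pics; cat > h.py <<'E'
import numpy as np, cv2
from scipy.spatial.transform import Rotation as R
from bench import ctrl
def cam(name):
    s=ctrl.get_state(); d=ctrl.get_image(name); K=np.array(d["K"])
    if name=="wrist":
        T=np.eye(4);T[:3,:3]=R.from_rotvec(s["tool_rot"]).as_matrix();T[:3,3]=s["position"]
        C=T@np.array(d["hand_eye"])
    else: C=np.linalg.inv(np.array(d["world_to_cam"]))
    return np.array(d["image"]),K,C
def ray(K,C,u,v): return C[:3,3],C[:3,:3]@np.linalg.solve(K,[u,v,1.])
def onz(K,C,u,v,z):
    o,d=ray(K,C,u,v); return o+d*(z-o[2])/d[2]
def tri(r1,r2):
    (o1,d1),(o2,d2)=r1,r2; t=np.linalg.lstsq(np.c_[d1,-d2],o2-o1,rcond=None)[0]
    a,b=o1+t[0]*d1,o2+t[1]*d2; return (a+b)/2,np.linalg.norm(a-b)
def proj(K,C,p):
    q=np.linalg.inv(C)@np.r_[p,1]; q=K@q[:3]; return q[:2]/q[2]
def save(n,im): cv2.imwrite(f"pics/{n}.png",im[:,:,::-1])
def togo(p):
    s=ctrl.get_state(); return R.from_rotvec(s["tool_rot"]).as_matrix().T@(np.array(p)-s["position"])
E
python3 - <<'E'
from h import *
for n in("scene","side","wrist"):
    im,K,C=cam(n); save(n+"0",im); np.savez("pics/"+n,im=im,K=K,C=C); print(n,C[:3,3].round(3),C[:3,2].round(2),K[0,0])
s=ctrl.get_state(); print(s["position"],s["tool_rot"],R.from_rotvec(s["tool_rot"]).as_matrix().round(2),s["time"])
E
```

```text
scene [-0.086  0.507  0.967] [ 0.49 -0.46 -0.74] 486.0117571630459
side [ 0.376 -1.161  0.57 ] [ 0.13  0.89 -0.44] 450.36899905811146
wrist [ 0.349 -0.553  0.384] [-0.23 -0.11 -0.97] 349.4476935769896
[ 0.28703948 -0.58270985  0.22170253] [-3.05825923e+00 -7.12522705e-01  6.94589062e-04] [[ 0.9   0.44 -0.  ]
 [ 0.44 -0.9   0.  ]
 [-0.   -0.   -1.  ]] 0.15
```

View pics/scene0.png

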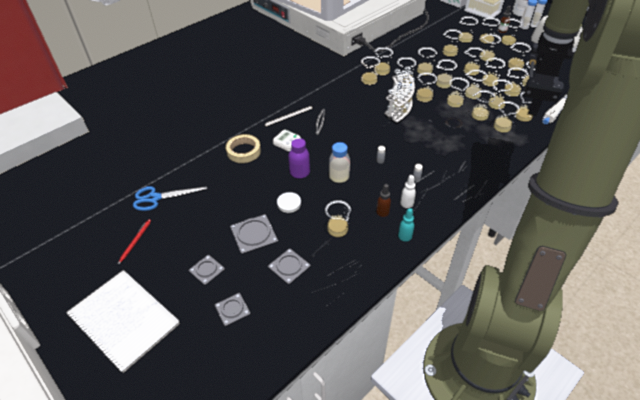

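View pics/side0.png

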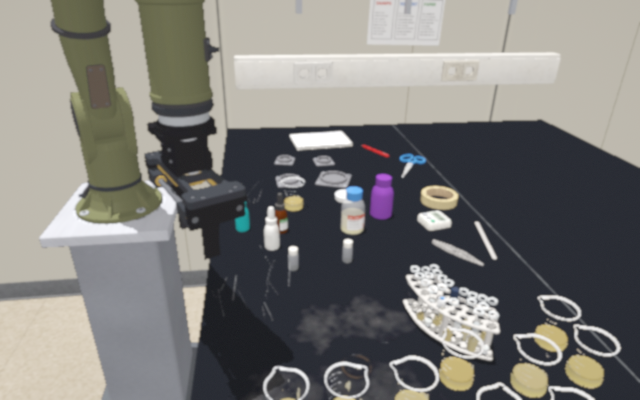

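The scene view shows the clear blue-capped bottle at (340,163), with a purple look-alike at (299,160). The brown dropper is at (384,200); its look-alikes are white (408,192) and turquoise (406,225). The vials are at (381,155) and (418,172). The holders are large (254,233), medium (289,265) and small (206,269) and (232,308). The dish is at (289,202) and the beaker at (338,220). My choices are the blue-capped clear bottle, the brown dropper and both white vials; I'll check them in a close crop.

```bash
python3 - <<'E'
import cv2
a=cv2.imread("pics/scene0.png")[132:332,180:440]; cv2.imwrite("pics/c1.png",cv2.resize(a,None,fx=3,fy=3,interpolation=2))
a=cv2.imread("pics/side0.png")[145:275,225:425]; cv2.imwrite("pics/c2.png",cv2.resize(a,None,fx=4,fy=4,interpolation=2))
E
```

```text
(no output)
```

View pics/c1.png

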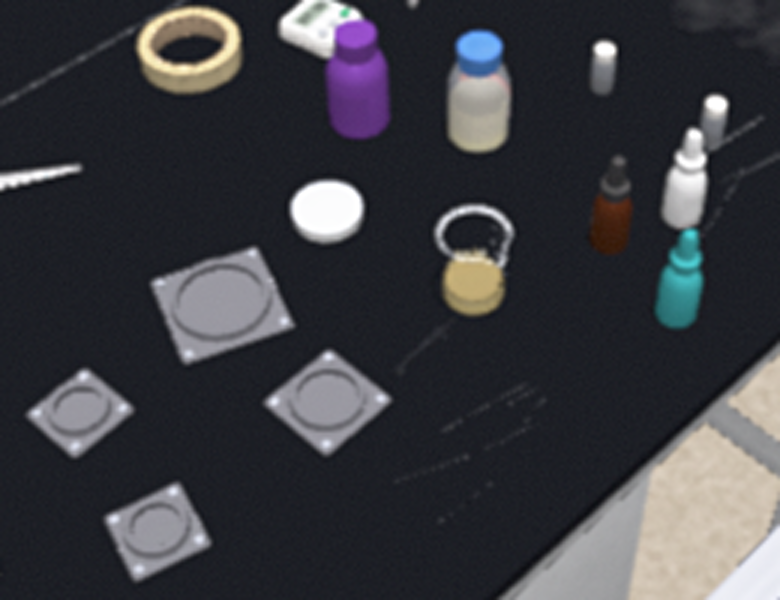

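View pics/c2.png

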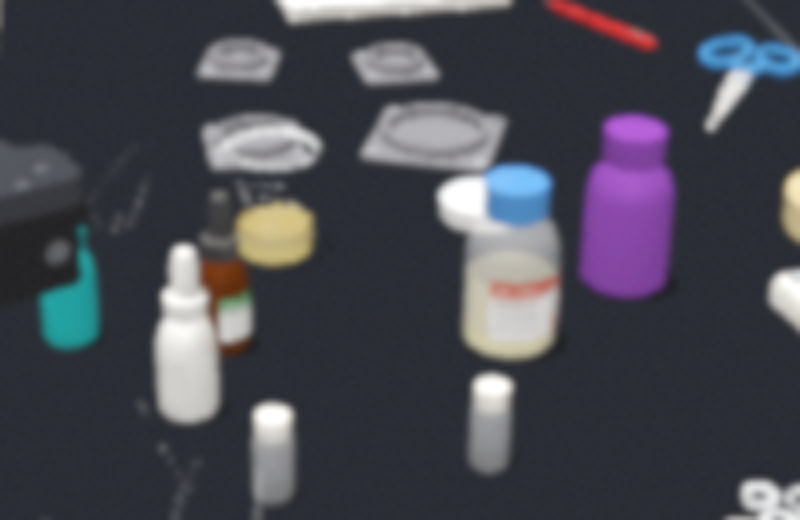

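The crops confirm the choices: the blue-capped clear bottle, the brown dropper with a label, and two white-capped vials. The other droppers are plainly white and turquoise. The white dropper stands close to the brown one. Next I triangulate both views.

```bash
python3 - <<'E'
from h import *
a=np.load("pics/scene.npz");b=np.load("pics/side.npz")
f=lambda p:(180+p[0]/3-.33,132+p[1]/3-.33); g=lambda p:(225+p[0]/4-.4,145+p[1]/4-.4)
P=dict(big=((480,46),(520,180),.11),drop=((619,160),(220,195),.104),vfar=((604,48),(492,385),.05),vnear=((716,103),(273,411),.05),
L=((222,301),(435,130),.014),M=((327,399),(262,140),.014),Sf=((81,409),(395,60),.014),Sn=((158,527),(240,57),.014),white=((692,134),(184,250),.104),
purple=((357,38),(635,130),.11),dish=((328,208),None,.015),beak=((474,288),(275,240),.0),turq=((690,233),None,.104))
for n,(p,q,z) in P.items():
    s=onz(a["K"],a["C"],*f(p),z)
    if q: 
        x,e=tri(ray(a["K"],a["C"],*f(p)),ray(b["K"],b["C"],*g(q))); print(n,x.round(3),"gap",round(e,4),"plane",s.round(3)[:2],onz(b["K"],b["C"],*g(q),z).round(3)[:2],"r",np.hypot(*s[:2]).round(3))
    else: print(n,s.round(3))
for n,(lo,hi) in dict(e=((0,0),(0,0))).items(): pass
for v in (340,360): print(onz(a["K"],a["C"],440,250,0).round(2))
E
```

```text
big [ 0.607 -0.208  0.109] gap 0.0031 plane [ 0.604 -0.207] [ 0.608 -0.209] r 0.638
drop [ 0.428 -0.194  0.102] gap 0.0016 plane [ 0.426 -0.192] [ 0.429 -0.198] r 0.467
vfar [ 0.567 -0.339  0.049] gap 0.0004 plane [ 0.567 -0.338] [ 0.567 -0.34 ] r 0.66
vnear [ 0.445 -0.354  0.051] gap 0.0015 plane [ 0.444 -0.354] [ 0.446 -0.352] r 0.568
L [0.611 0.097 0.007] gap 0.0038 plane [0.604 0.1  ] [0.61  0.084] r 0.612
M [0.475 0.099 0.004] gap 0.0066 plane [0.466 0.103] [0.477 0.08 ] r 0.477
Sf [0.603 0.248 0.006] gap 0.0036 plane [0.595 0.25 ] [0.602 0.231] r 0.645
Sn [0.473 0.268 0.007] gap 0.0035 plane [0.466 0.27 ] [0.473 0.252] r 0.539
white [ 0.405 -0.261  0.102] gap 0.0002 plane [ 0.403 -0.259] [ 0.404 -0.266] r 0.479
purple [ 0.696 -0.14   0.106] gap 0.0054 plane [ 0.689 -0.136] [ 0.697 -0.144] r 0.702
dish [ 0.621 -0.034  0.015]
beak [ 0.472 -0.068  0.004] gap 0.0023 plane [ 0.473 -0.07 ] [ 0.474 -0.058] r 0.478
turq [ 0.333 -0.17   0.104]
[ 0.25 -0.2   0.  ]
[ 0.25 -0.2   0.  ]
```

The triangulated heights agree with the text. I move above the big bottle with the fingers closing along -45° in world.

```bash
python3 -m handwheel '[{"x":0.04,"y":-0.017,"wz":-2},{"x":0.08,"y":-0.034,"wz":-4},{"x":0.12,"y":-0.051,"wz":-6},{"x":0.155,"y":-0.067,"wz":-8},{"x":0.19,"y":-0.082,"wz":-10},{"x":0.225,"y":-0.097,"wz":-12},{"x":0.26,"y":-0.112,"wz":-14},{"x":0.295,"y":-0.127,"wz":-16},{"x":0.33,"y":-0.142,"wz":-18},{"x":0.36,"y":-0.155,"wz":-19}]'
python3 -c "
from h import *
print(togo([.607,-.208,.2]).round(3), R.from_rotvec(ctrl.get_state()['tool_rot']).as_matrix().round(3))"
```

```text
[ 0.453 -0.195  0.022] [[ 0.897  0.442 -0.001]
 [ 0.442 -0.897  0.001]
 [-0.    -0.001 -1.   ]]invalid input at $[0]: expected keys x, y, z, wx, wy, wz
```

All six keys are needed in every row.

```bash
python3 -m handwheel '[{"x":0.04,"y":-0.017,"z":0,"wx":0,"wy":0,"wz":-2},{"x":0.08,"y":-0.034,"z":0,"wx":0,"wy":0,"wz":-4},{"x":0.12,"y":-0.051,"z":0,"wx":0,"wy":0,"wz":-6},{"x":0.155,"y":-0.067,"z":0,"wx":0,"wy":0,"wz":-8},{"x":0.19,"y":-0.082,"z":0,"wx":0,"wy":0,"wz":-10},{"x":0.225,"y":-0.097,"z":0,"wx":0,"wy":0,"wz":-12},{"x":0.26,"y":-0.112,"z":0,"wx":0,"wy":0,"wz":-14},{"x":0.295,"y":-0.127,"z":0,"wx":0,"wy":0,"wz":-16},{"x":0.33,"y":-0.142,"z":0,"wx":0,"wy":0,"wz":-18},{"x":0.33,"y":-0.142,"z":0,"wx":0,"wy":0,"wz":-19}]'
python3 -c "
from h import *
im,K,C=cam('wrist');save('w1',im);np.savez('pics/w1',im=im,K=K,C=C)
print(togo([.607,-.208,.2]).round(3), R.from_rotvec(ctrl.get_state()['tool_rot']).as_matrix().round(3))
for p in ([.607,-.208,.11],[.428,-.194,.104],[.567,-.339,.05],[.445,-.354,.05]): print(proj(K,C,p).round())"
```

```text
time: 0.98
position: [0.5266, -0.2998, 0.2225]
tool_rot: [-2.888, -1.228, -0.009]
ft_force: [0.7, 1.3, 0.0]
grip_width: 1.006
grip_force: 0.0
[ 0.127 -0.007  0.023] [[ 0.696  0.718  0.001]
 [ 0.718 -0.696  0.003]
 [ 0.003 -0.001 -1.   ]]
[310.  41.]
[143. 193.]
[376. 190.]
[298. 279.]
```

View pics/w1.png

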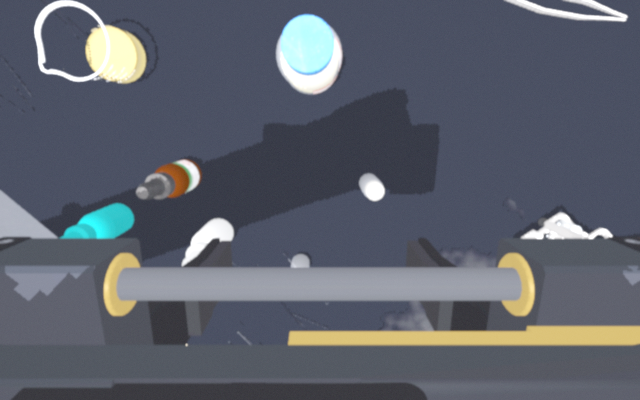

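The wrist view shows the blue cap at (307,44), the brown dropper's tip at (147,191), the far vial at (371,186) and the near vial at (300,261). All are within a few pixels of the prediction. I get positions from the wrist for these.

```bash
python3 - <<'E'
from h import *
a=np.load("pics/w1.npz");K,C,im=a["K"],a["C"],a["im"]
hsv=cv2.cvtColor(im,cv2.COLOR_RGB2HSV)
m=cv2.inRange(hsv,(90,80,150),(110,255,255)); m[:, :200]=0
x,y,w,h=cv2.boundingRect(m);print("cap",x,y,w,h); (cx,cy)=x+w/2,y+h/2
print(onz(K,C,cx,cy,.107).round(4))
print(onz(K,C,147,191,.104).round(4))
s=np.load("pics/scene.npz");F=lambda p:(180+p[0]/3-.33,132+p[1]/3-.33)
print(tri(ray(K,C,cx,cy),ray(s["K"],s["C"],*F((480,46)))))
m=cv2.inRange(hsv,(0,0,110),(180,70,255))
n,l,st,ce=cv2.connectedComponentsWithStats(m)
for i in range(1,n):
    if 100<st[i,4]<2000: print(st[i],ce[i].round(1))
for q in((371,186),(300,261)):print(onz(K,C,*q,.035).round(4))
print(togo([*onz(K,C,cx,cy,.107)[:2],.2]).round(4))
E
```

```text
cap 281 14 50 61
[ 0.6034 -0.2071  0.107 ]
[ 0.4319 -0.1954  0.104 ]
(array([ 0.60352874, -0.20720949,  0.10947307]), np.float64(0.000990744080236618))
[ 503    0  126   23 1321] [574.1  10.7]
[173 159  27  34 361] [189.9 172.5]
[144 173  28  26 302] [159.9 183.6]
[358 173  28  29 585] [371.6 187.2]
[136 184  13  15 141] [141.9 191.8]
[   0  189   59   51 1517] [ 20.1 221.2]
[ 520  211   93   29 1361] [564.1 229.9]
[ 0.5656 -0.3366  0.035 ]
[ 0.4558 -0.3448  0.035 ]
[ 0.1248 -0.0103  0.0227]
```

```bash
python3 -m handwheel '[{"x":0.035,"y":-0.003,"z":0,"wx":0,"wy":0,"wz":0},{"x":0.07,"y":-0.006,"z":0,"wx":0,"wy":0,"wz":0},{"x":0.105,"y":-0.009,"z":0,"wx":0,"wy":0,"wz":0},{"x":0.125,"y":-0.01,"z":0,"wx":0,"wy":0,"wz":0},{"x":0.125,"y":-0.01,"z":0,"wx":0,"wy":0,"wz":0},{"x":0.125,"y":-0.01,"z":0.025,"wx":0,"wy":0,"wz":0},{"x":0.125,"y":-0.01,"z":0.055,"wx":0,"wy":0,"wz":0},{"x":0.125,"y":-0.01,"z":0.085,"wx":0,"wy":0,"wz":0},{"x":0.125,"y":-0.01,"z":0.09,"wx":0,"wy":0,"wz":0},{"x":0.125,"y":-0.01,"z":0.09,"wx":0,"wy":0,"wz":0}]' 0.087
python3 -c "
from h import *
print(ctrl.get_state()['joint_positions']);print(togo([.604,-.207,.045]).round(4))"
```

```text
time: 1.87
position: [0.5989, -0.2151, 0.1299]
tool_rot: [-2.898, -1.204, 0.008]
ft_force: [-0.1, -0.1, 0.2]
grip_width: 0.998
grip_force: 0.0
[ 0.59519061  0.37836157 -0.36734922  1.58624759  0.14257333  1.20935855
 -0.58297152]
[ 0.0097 -0.0017  0.0849]
```

```bash
python3 -m handwheel '[{"x":0.01,"y":-0.002,"z":0.0,"wx":0,"wy":0,"wz":0},{"x":0.01,"y":-0.002,"z":0.025,"wx":0,"wy":0,"wz":0},{"x":0.01,"y":-0.002,"z":0.05,"wx":0,"wy":0,"wz":0},{"x":0.01,"y":-0.002,"z":0.07,"wx":0,"wy":0,"wz":0},{"x":0.01,"y":-0.002,"z":0.08,"wx":0,"wy":0,"wz":0},{"x":0.01,"y":-0.002,"z":0.085,"wx":0,"wy":0,"wz":0},{"x":0.01,"y":-0.002,"z":0.085,"wx":0,"wy":0,"wz":0},{"x":0.01,"y":-0.002,"z":0.085,"wx":0,"wy":0,"wz":0}]'
python3 -c "
from h import *
print(togo([.604,-.207,.045]).round(4))"
```

```text
time: 2.53
position: [0.6085, -0.2057, 0.0493]
tool_rot: [2.898, 1.207, 0.003]
ft_force: [0.6, 0.4, 0.5]
grip_width: 1.0
grip_force: 0.0
[-0.004  -0.0023  0.0043]
```

```bash
python3 -m handwheel '[{"x":-0.004,"y":-0.001,"z":0,"wx":0,"wy":0,"wz":0},{"x":-0.004,"y":-0.001,"z":0,"wx":0,"wy":0,"wz":0}]'
python3 -c "
from h import *
print(togo([.604,-.207,.045]).round(4))"
python3 -m handwheel '[{"x":0,"y":0,"z":0,"wx":0,"wy":0,"wz":0},{"x":0,"y":0,"z":0,"wx":0,"wy":0,"wz":0},{"x":0,"y":0,"z":0,"wx":0,"wy":0,"wz":0},{"x":0,"y":0,"z":0,"wx":0,"wy":0,"wz":0},{"x":0,"y":0,"z":0,"wx":0,"wy":0,"wz":0},{"x":0,"y":0,"z":0,"wx":0,"wy":0,"wz":0},{"x":0,"y":0,"z":0,"wx":0,"wy":0,"wz":0},{"x":0,"y":0,"z":0,"wx":0,"wy":0,"wz":0}]' 0.045 25
```

```text
time: 2.7
position: [0.6039, -0.2087, 0.0491]
tool_rot: [2.899, 1.206, 0.002]
ft_force: [-0.3, -0.6, -0.0]
grip_width: 0.998
grip_force: 0.0
[ 0.0013 -0.0012  0.0041]
time: 3.37
position: [0.6035, -0.2076, 0.0475]
tool_rot: [-2.9, -1.208, 0.0]
ft_force: [-0.5, -0.5, -0.0]
grip_width: 0.628
grip_force: 25.0
```

```bash
python3 -m handwheel '[{"x":0,"y":0,"z":-0.02,"wx":0,"wy":0,"wz":0},{"x":0,"y":0,"z":-0.05,"wx":0,"wy":0,"wz":0},{"x":0.01,"y":-0.01,"z":-0.08,"wx":0,"wy":0,"wz":0},{"x":0.03,"y":-0.032,"z":-0.1,"wx":0,"wy":0,"wz":0},{"x":0.05,"y":-0.055,"z":-0.1,"wx":0,"wy":0,"wz":0},{"x":0.07,"y":-0.08,"z":-0.1,"wx":0,"wy":0,"wz":0},{"x":0.09,"y":-0.104,"z":-0.1,"wx":0,"wy":0,"wz":0},{"x":0.11,"y":-0.128,"z":-0.1,"wx":0,"wy":0,"wz":0},{"x":0.125,"y":-0.145,"z":-0.1,"wx":0,"wy":0,"wz":0},{"x":0.13,"y":-0.152,"z":-0.1,"wx":0,"wy":0,"wz":0}]'
python3 -m handwheel '[{"x":0,"y":0,"z":0,"wx":0,"wy":0,"wz":0},{"x":0,"y":0,"z":0,"wx":0,"wy":0,"wz":0}]' >/dev/null
python3 -c "
from h import *
im,K,C=cam('wrist');save('w2',im);np.savez('pics/w2',im=im,K=K,C=C)
s=ctrl.get_state();print(s['position'],s['grip_force'],s['grip_width'])
for p in ([.607,.097,.014],[.474,.1,.014],[.6,.249,.014],[.47,.269,.014]): print(proj(K,C,p).round())"
```

```text
time: 4.2
position: [0.5863, -0.0027, 0.1472]
tool_rot: [-2.894, -1.216, -0.0]
ft_force: [-0.2, 0.6, -1.5]
grip_width: 0.624
grip_force: 25.0
[ 0.58718852 -0.01079607  0.147155  ] 24.99003940145485 0.6309550882076023
[242.  88.]
[137. 199.]
[ 80. -61.]
[-39.  54.]
```

View pics/w2.png

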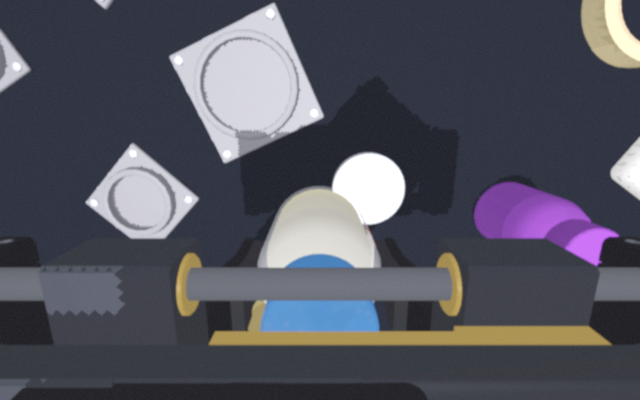

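The wrist view shows the large holder's ring centred at about (247,83), with foot bolts at (178,61), (314,113), (270,14) and (227,154). The medium ring is at (140,199) and the dish at (369,188). The bottle is held upright.

```bash
python3 - <<'E'
from h import *
a=np.load("pics/w2.npz");K,C=a["K"],a["C"]
s=np.load("pics/scene.npz");F=lambda p:(180+p[0]/3-.33,132+p[1]/3-.33)
print(onz(K,C,247,83,.014).round(4),onz(K,C,247,85,.004).round(4),"M",onz(K,C,140,199,.014).round(4),onz(K,C,141,201,.004).round(4))
print(tri(ray(K,C,247,83),ray(s["K"],s["C"],*F((222,301)))),tri(ray(K,C,140,199),ray(s["K"],s["C"],*F((327,399)))))
# bottle underside relative to the grip
print(togo([*onz(K,C,247,84,.009)[:2],.1475]).round(4))
E
```

```text
[0.6128 0.097  0.014 ] [0.6108 0.0979 0.004 ] M [0.4762 0.0982 0.014 ] [0.47   0.0984 0.004 ]
(array([0.61121261, 0.09759156, 0.00494361]), np.float64(0.002843572924550409)) (array([0.47115117, 0.09979207, 0.00490594]), np.float64(0.0005427744375930929))
[ 0.0941 -0.0589 -0.0005]
```

```bash
python3 -m handwheel '[{"x":0.03,"y":-0.019,"z":0,"wx":0,"wy":0,"wz":0},{"x":0.06,"y":-0.038,"z":0,"wx":0,"wy":0,"wz":0},{"x":0.085,"y":-0.053,"z":0,"wx":0,"wy":0,"wz":0},{"x":0.094,"y":-0.059,"z":0,"wx":0,"wy":0,"wz":0},{"x":0.094,"y":-0.059,"z":0.02,"wx":0,"wy":0,"wz":0},{"x":0.094,"y":-0.059,"z":0.045,"wx":0,"wy":0,"wz":0},{"x":0.094,"y":-0.059,"z":0.06,"wx":0,"wy":0,"wz":0},{"x":0.094,"y":-0.059,"z":0.065,"wx":0,"wy":0,"wz":0},{"x":0.094,"y":-0.059,"z":0.065,"wx":0,"wy":0,"wz":0},{"x":0.094,"y":-0.059,"z":0.065,"wx":0,"wy":0,"wz":0}]'
python3 -c "
from h import *
print(togo([.611,.097,.0515]).round(4))"
```

```text
time: 5.25
position: [0.6122, 0.0984, 0.0829]
tool_rot: [2.901, 1.205, 0.0]
ft_force: [-0.4, -0.5, -1.3]
grip_width: 0.625
grip_force: 25.0
[-0.0018  0.0001  0.0314]
```

```bash
python3 -m handwheel '[{"x":-0.0015,"y":0,"z":0.01,"wx":0,"wy":0,"wz":0},{"x":-0.0015,"y":0,"z":0.018,"wx":0,"wy":0,"wz":0},{"x":-0.0015,"y":0,"z":0.024,"wx":0,"wy":0,"wz":0},{"x":-0.0015,"y":0,"z":0.028,"wx":0,"wy":0,"wz":0},{"x":-0.0015,"y":0,"z":0.03,"wx":0,"wy":0,"wz":0},{"x":-0.0015,"y":0,"z":0.03,"wx":0,"wy":0,"wz":0}]'
python3 -m handwheel '[{"x":0,"y":0,"z":0.001,"wx":0,"wy":0,"wz":0},{"x":0,"y":0,"z":0.001,"wx":0,"wy":0,"wz":0}]'
```

```text
time: 5.75
position: [0.6102, 0.0989, 0.0521]
tool_rot: [-2.9, -1.208, 0.001]
ft_force: [0.3, -0.3, -2.1]
grip_width: 0.626
grip_force: 25.0
time: 5.92
position: [0.6106, 0.099, 0.0517]
tool_rot: [2.9, 1.208, 0.001]
ft_force: [0.4, -0.6, -2.0]
grip_width: 0.629
grip_force: 25.0
```

```bash
python3 -m handwheel '[{"x":0,"y":0,"z":0.001,"wx":0,"wy":0,"wz":0},{"x":0,"y":0,"z":0.001,"wx":0,"wy":0,"wz":0},{"x":0,"y":0,"z":0.001,"wx":0,"wy":0,"wz":0}]'
python3 -m handwheel '[{"x":0,"y":0,"z":0.001,"wx":0,"wy":0,"wz":0},{"x":0,"y":0,"z":0.001,"wx":0,"wy":0,"wz":0},{"x":0,"y":0,"z":0.001,"wx":0,"wy":0,"wz":0}]'
```

```text
time: 6.17
position: [0.6108, 0.0991, 0.0515]
tool_rot: [2.9, 1.208, 0.001]
ft_force: [-2.8, -0.3, 4.6]
grip_width: 0.628
grip_force: 25.0
time: 6.42
position: [0.6108, 0.0991, 0.0514]
tool_rot: [2.899, 1.208, 0.001]
ft_force: [-4.4, -0.3, 9.4]
grip_width: 0.626
grip_force: 25.0
```

The wrist force shows floor contact at the expected height, TCP z = 0.0515. I release and lift.

```bash
python3 -m handwheel '[{"x":0,"y":0,"z":-0.001,"wx":0,"wy":0,"wz":0},{"x":0,"y":0,"z":-0.001,"wx":0,"wy":0,"wz":0}]'
python3 -m handwheel '[{"x":0,"y":0,"z":0,"wx":0,"wy":0,"wz":0},{"x":0,"y":0,"z":0,"wx":0,"wy":0,"wz":0},{"x":0,"y":0,"z":0,"wx":0,"wy":0,"wz":0},{"x":0,"y":0,"z":0,"wx":0,"wy":0,"wz":0},{"x":0,"y":0,"z":0,"wx":0,"wy":0,"wz":0}]' 0.08
python3 -m handwheel '[{"x":0,"y":0,"z":-0.02,"wx":0,"wy":0,"wz":0},{"x":0,"y":0,"z":-0.045,"wx":0,"wy":0,"wz":0},{"x":0,"y":0,"z":-0.075,"wx":0,"wy":0,"wz":0},{"x":0,"y":0,"z":-0.105,"wx":0,"wy":0,"wz":0},{"x":0,"y":0,"z":-0.12,"wx":0,"wy":0,"wz":0},{"x":0,"y":0,"z":-0.12,"wx":0,"wy":0,"wz":0}]'
python3 -c "
from h import *
print(togo([.43,-.195,.172]).round(4))"
```

```text
time: 6.58
position: [0.6108, 0.0991, 0.0515]
tool_rot: [2.9, 1.208, 0.001]
ft_force: [-2.8, -0.8, 6.7]
grip_width: 0.628
grip_force: 25.0
time: 7.0
position: [0.6104, 0.0988, 0.0502]
tool_rot: [-2.9, -1.208, 0.0]
ft_force: [0.5, -0.8, -0.5]
grip_width: 0.886
grip_force: 0.0
time: 7.5
position: [0.6131, 0.0996, 0.1751]
tool_rot: [2.898, 1.207, 0.012]
ft_force: [0.6, 0.2, 0.7]
grip_width: 0.913
grip_force: 0.0
[-0.3381  0.0775  0.0015]
```

```bash
python3 -m handwheel '[{"x":-0.03,"y":0.007,"z":0,"wx":0,"wy":0,"wz":0},{"x":-0.068,"y":0.016,"z":0,"wx":0,"wy":0,"wz":0},{"x":-0.106,"y":0.025,"z":0,"wx":0,"wy":0,"wz":0},{"x":-0.144,"y":0.034,"z":0,"wx":0,"wy":0,"wz":0},{"x":-0.182,"y":0.043,"z":0,"wx":0,"wy":0,"wz":0},{"x":-0.22,"y":0.052,"z":0,"wx":0,"wy":0,"wz":0},{"x":-0.258,"y":0.061,"z":0,"wx":0,"wy":0,"wz":0},{"x":-0.29,"y":0.068,"z":0,"wx":0,"wy":0,"wz":0},{"x":-0.31,"y":0.072,"z":0,"wx":0,"wy":0,"wz":0},{"x":-0.31,"y":0.072,"z":0,"wx":0,"wy":0,"wz":0}]' 0.06
python3 -m handwheel '[{"x":0,"y":0,"z":0,"wx":0,"wy":0,"wz":0},{"x":0,"y":0,"z":0,"wx":0,"wy":0,"wz":0}]' >/dev/null
python3 -c "
from h import *
im,K,C=cam('wrist');save('w3',im);np.savez('pics/w3',im=im,K=K,C=C)
print(ctrl.get_state()['position'],togo([.43,-.195,.172]).round(4),proj(K,C,[.43,-.195,.104]),proj(K,C,[.43,-.195,.0]))"
```

```text
time: 8.33
position: [0.4395, -0.1769, 0.1692]
tool_rot: [2.905, 1.196, -0.005]
ft_force: [0.7, 0.7, -0.5]
grip_width: 0.689
grip_force: 0.0
[ 0.44370805 -0.17052419  0.17000494] [-0.027   0.0074 -0.002 ] [328.66592137 256.30742429] [325.80832377 215.27916289]
```

View pics/w3.png

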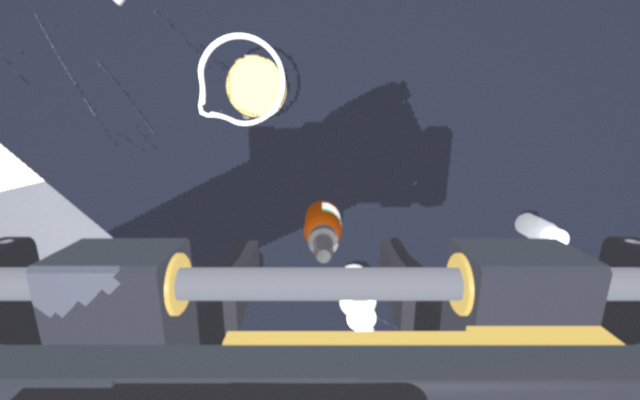

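The dropper's tip is at (323,257) and its body centre at (323,222). The white decoy is at about (358,300), clear of the finger lane.

```bash
python3 -c "
from h import *
a=np.load('pics/w3.npz');K,C=a['K'],a['C']
for u,v,z in((323,256,.104),(322,212,.02)):
  p=onz(K,C,u,v,z);print(p,togo([*p[:2],.172]).round(4))"
```

```text
[ 0.42733936 -0.19204369  0.104     ] [-0.0268  0.0035 -0.002 ]
[ 0.43345207 -0.18587977  0.02      ] [-0.0181  0.0035 -0.002 ]
```

```bash
python3 -m handwheel '[{"x":-0.025,"y":0.0035,"z":0,"wx":0,"wy":0,"wz":0},{"x":-0.025,"y":0.0035,"z":0,"wx":0,"wy":0,"wz":0},{"x":-0.025,"y":0.0035,"z":0,"wx":0,"wy":0,"wz":0},{"x":-0.025,"y":0.0035,"z":0.02,"wx":0,"wy":0,"wz":0},{"x":-0.025,"y":0.0035,"z":0.045,"wx":0,"wy":0,"wz":0},{"x":-0.025,"y":0.0035,"z":0.06,"wx":0,"wy":0,"wz":0},{"x":-0.025,"y":0.0035,"z":0.06,"wx":0,"wy":0,"wz":0},{"x":-0.025,"y":0.0035,"z":0.06,"wx":0,"wy":0,"wz":0}]'
python3 -c "
from h import *
print(togo([.429,-.192,.036]).round(4))
im,K,C=cam('wrist');save('w4',im)"
```

```text
time: 9.22
position: [0.4284, -0.1907, 0.1101]
tool_rot: [-2.897, -1.21, 0.001]
ft_force: [-0.3, 0.3, -0.6]
grip_width: 0.691
grip_force: 0.0
[-0.0005  0.0015  0.0741]
```

View pics/w4.png

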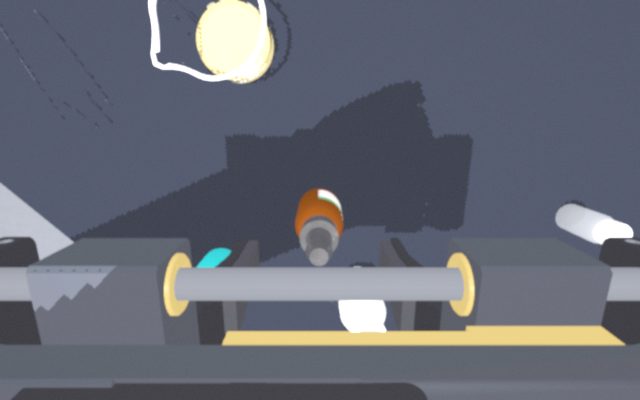

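The dropper is centred between the fingers at u = 319, and the white decoy sits behind the finger plane. I descend and grip.

```bash
python3 -m handwheel '[{"x":0,"y":0.001,"z":0.02,"wx":0,"wy":0,"wz":0},{"x":0,"y":0.001,"z":0.04,"wx":0,"wy":0,"wz":0},{"x":0,"y":0.001,"z":0.057,"wx":0,"wy":0,"wz":0},{"x":0,"y":0.001,"z":0.068,"wx":0,"wy":0,"wz":0},{"x":0,"y":0.001,"z":0.074,"wx":0,"wy":0,"wz":0},{"x":0,"y":0.001,"z":0.074,"wx":0,"wy":0,"wz":0},{"x":0,"y":0.001,"z":0.074,"wx":0,"wy":0,"wz":0}]'
python3 -m handwheel '[{"x":0,"y":0,"z":0,"wx":0,"wy":0,"wz":0},{"x":0,"y":0,"z":0,"wx":0,"wy":0,"wz":0},{"x":0,"y":0,"z":0,"wx":0,"wy":0,"wz":0},{"x":0,"y":0,"z":0,"wx":0,"wy":0,"wz":0},{"x":0,"y":0,"z":0,"wx":0,"wy":0,"wz":0},{"x":0,"y":0,"z":0,"wx":0,"wy":0,"wz":0},{"x":0,"y":0,"z":0,"wx":0,"wy":0,"wz":0}]' 0.02 12
```

```text
time: 9.85
position: [0.4297, -0.193, 0.0374]
tool_rot: [2.899, 1.208, 0.001]
ft_force: [-0.2, -0.1, -0.3]
grip_width: 0.691
grip_force: 0.0
time: 10.43
position: [0.4289, -0.1929, 0.0367]
tool_rot: [2.9, 1.208, 0.0]
ft_force: [-0.1, 0.7, 1.3]
grip_width: 0.371
grip_force: 12.0
```

```bash
python3 -m handwheel '[{"x":0,"y":0,"z":-0.02,"wx":0,"wy":0,"wz":0},{"x":0,"y":0,"z":-0.05,"wx":0,"wy":0,"wz":0},{"x":0,"y":0,"z":-0.085,"wx":0,"wy":0,"wz":0},{"x":0.01,"y":-0.007,"z":-0.115,"wx":0,"wy":0,"wz":0},{"x":0.035,"y":-0.026,"z":-0.12,"wx":0,"wy":0,"wz":0},{"x":0.065,"y":-0.048,"z":-0.12,"wx":0,"wy":0,"wz":0},{"x":0.095,"y":-0.07,"z":-0.12,"wx":0,"wy":0,"wz":0},{"x":0.125,"y":-0.092,"z":-0.12,"wx":0,"wy":0,"wz":0},{"x":0.155,"y":-0.114,"z":-0.12,"wx":0,"wy":0,"wz":0},{"x":0.185,"y":-0.136,"z":-0.12,"wx":0,"wy":0,"wz":0}]'
python3 -m handwheel '[{"x":0.02,"y":-0.015,"z":0,"wx":0,"wy":0,"wz":0},{"x":0.04,"y":-0.03,"z":0,"wx":0,"wy":0,"wz":0},{"x":0.053,"y":-0.039,"z":0,"wx":0,"wy":0,"wz":0},{"x":0.053,"y":-0.039,"z":0,"wx":0,"wy":0,"wz":0},{"x":0.053,"y":-0.039,"z":0,"wx":0,"wy":0,"wz":0}]'
python3 -c "
from h import *
print(togo([.473,.099,.0407]).round(4))
im,K,C=cam('wrist');save('w5',im);np.savez('pics/w5',im=im,K=K,C=C)
for p in ([.473,.099,.014],[.6,.249,.014],[.47,.269,.014]): print(proj(K,C,p).round())"
```

```text
time: 11.27
position: [0.4624, 0.0359, 0.1566]
tool_rot: [2.9, 1.207, 0.0]
ft_force: [0.3, -0.6, -0.6]
grip_width: 0.371
grip_force: 12.0
time: 11.68
position: [0.4719, 0.0999, 0.1563]
tool_rot: [-2.899, -1.211, 0.001]
ft_force: [-0.9, -0.8, -0.7]
grip_width: 0.37
grip_force: 12.0
[0.0002 0.0014 0.1156]
[320. 195.]
[300. -60.]
[169.  51.]
```

View pics/w5.png

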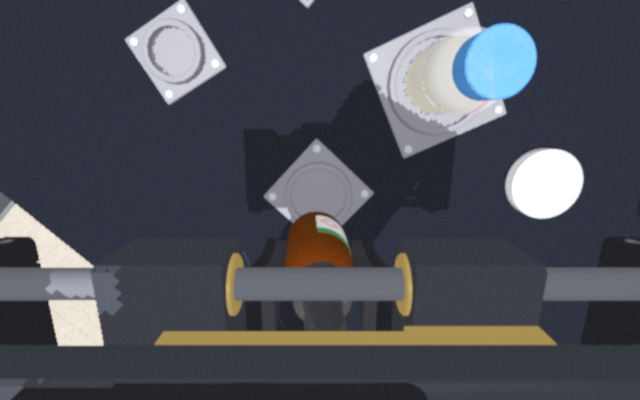

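The medium holder is centred at (318,195), as predicted. The near small holder is at (174,52). The big bottle stands upright in the large well. I lower the dropper.

```bash
python3 -m handwheel '[{"x":0,"y":0,"z":0.02,"wx":0,"wy":0,"wz":0},{"x":0,"y":0,"z":0.045,"wx":0,"wy":0,"wz":0},{"x":0,"y":0,"z":0.07,"wx":0,"wy":0,"wz":0},{"x":0,"y":0,"z":0.09,"wx":0,"wy":0,"wz":0},{"x":0,"y":0,"z":0.102,"wx":0,"wy":0,"wz":0},{"x":0,"y":0,"z":0.108,"wx":0,"wy":0,"wz":0},{"x":0,"y":0,"z":0.112,"wx":0,"wy":0,"wz":0},{"x":0,"y":0,"z":0.114,"wx":0,"wy":0,"wz":0},{"x":0,"y":0,"z":0.114,"wx":0,"wy":0,"wz":0}]'
python3 -m handwheel '[{"x":0,"y":0,"z":0.001,"wx":0,"wy":0,"wz":0},{"x":0,"y":0,"z":0.001,"wx":0,"wy":0,"wz":0},{"x":0,"y":0,"z":0.001,"wx":0,"wy":0,"wz":0}]'
python3 -c "
from h import *
a=np.load('pics/w5.npz');print(onz(a['K'],a['C'],174,52,.01).round(4))
s=np.load('pics/scene.npz');F=lambda p:(180+p[0]/3-.33,132+p[1]/3-.33)
print(tri(ray(a['K'],a['C'],174,52),ray(s['K'],s['C'],*F((158,527)))))
print(togo([.473,.099,.0407]).round(4))"
```

```text
time: 12.48
position: [0.4728, 0.0992, 0.0431]
tool_rot: [2.9, 1.207, 0.001]
ft_force: [0.3, 0.5, -0.6]
grip_width: 0.372
grip_force: 12.0
time: 12.73
position: [0.4727, 0.0994, 0.0421]
tool_rot: [2.899, 1.208, 0.002]
ft_force: [-0.0, 0.3, -0.8]
grip_width: 0.37
grip_force: 12.0
[0.4716 0.2673 0.01  ]
(array([0.47091196, 0.2684235 , 0.00649057]), np.float64(0.0005436596776837091))
[-0.0001  0.0005  0.0014]
```

```bash
python3 -m handwheel '[{"x":0,"y":0,"z":0.001,"wx":0,"wy":0,"wz":0},{"x":0,"y":0,"z":0.001,"wx":0,"wy":0,"wz":0},{"x":0,"y":0,"z":0.001,"wx":0,"wy":0,"wz":0}]'
python3 -m handwheel '[{"x":0,"y":0,"z":0.001,"wx":0,"wy":0,"wz":0},{"x":0,"y":0,"z":0.001,"wx":0,"wy":0,"wz":0},{"x":0,"y":0,"z":0.001,"wx":0,"wy":0,"wz":0}]'
```

```text
time: 12.98
position: [0.4725, 0.0994, 0.0408]
tool_rot: [2.9, 1.208, 0.001]
ft_force: [0.4, -0.5, 0.7]
grip_width: 0.371
grip_force: 12.0
time: 13.23
position: [0.4729, 0.0999, 0.0405]
tool_rot: [2.9, 1.208, 0.002]
ft_force: [-2.3, 0.3, 6.2]
grip_width: 0.368
grip_force: 12.0
```

```bash
python3 -m handwheel '[{"x":0,"y":0,"z":-0.0007,"wx":0,"wy":0,"wz":0},{"x":0,"y":0,"z":-0.0007,"wx":0,"wy":0,"wz":0}]'
python3 -m handwheel '[{"x":0,"y":0,"z":0,"wx":0,"wy":0,"wz":0},{"x":0,"y":0,"z":0,"wx":0,"wy":0,"wz":0},{"x":0,"y":0,"z":0,"wx":0,"wy":0,"wz":0},{"x":0,"y":0,"z":0,"wx":0,"wy":0,"wz":0},{"x":0,"y":0,"z":0,"wx":0,"wy":0,"wz":0}]' 0.055
python3 -m handwheel '[{"x":0,"y":0,"z":-0.02,"wx":0,"wy":0,"wz":0},{"x":0,"y":0,"z":-0.045,"wx":0,"wy":0,"wz":0},{"x":0,"y":0,"z":-0.075,"wx":0,"wy":0,"wz":0},{"x":0,"y":0,"z":-0.105,"wx":0,"wy":0,"wz":0},{"x":0,"y":0,"z":-0.13,"wx":0,"wy":0,"wz":0},{"x":0,"y":0,"z":-0.13,"wx":0,"wy":0,"wz":0}]'
python3 -c "
from h import *
print(togo([.566,-.338,.172]).round(4))"
```

```text
time: 13.4
position: [0.4725, 0.0995, 0.0406]
tool_rot: [2.9, 1.208, 0.001]
ft_force: [0.2, -0.1, 4.1]
grip_width: 0.371
grip_force: 12.0
time: 13.82
position: [0.472, 0.0993, 0.04]
tool_rot: [-2.9, -1.208, 0.001]
ft_force: [0.3, 0.7, -0.4]
grip_width: 0.611
grip_force: 0.0
time: 14.32
position: [0.4755, 0.1001, 0.1755]
tool_rot: [2.897, 1.207, 0.014]
ft_force: [0.3, 0.1, 0.2]
grip_width: 0.63
grip_force: 0.0
[-0.2473  0.3728  0.0042]
```

```bash
python3 -m handwheel '[{"x":-0.02,"y":0.03,"z":0,"wx":0,"wy":0,"wz":0},{"x":-0.042,"y":0.063,"z":0,"wx":0,"wy":0,"wz":0},{"x":-0.064,"y":0.096,"z":0,"wx":0,"wy":0,"wz":0},{"x":-0.086,"y":0.13,"z":0,"wx":0,"wy":0,"wz":0},{"x":-0.108,"y":0.163,"z":0,"wx":0,"wy":0,"wz":0},{"x":-0.13,"y":0.197,"z":0,"wx":0,"wy":0,"wz":0},{"x":-0.152,"y":0.23,"z":0,"wx":0,"wy":0,"wz":0},{"x":-0.174,"y":0.263,"z":0,"wx":0,"wy":0,"wz":0},{"x":-0.196,"y":0.296,"z":0,"wx":0,"wy":0,"wz":0},{"x":-0.215,"y":0.325,"z":0,"wx":0,"wy":0,"wz":0}]'
python3 -m handwheel '[{"x":-0.015,"y":0.025,"z":0.01,"wx":0,"wy":0,"wz":0},{"x":-0.032,"y":0.048,"z":0.03,"wx":0,"wy":0,"wz":0},{"x":-0.032,"y":0.048,"z":0.05,"wx":0,"wy":0,"wz":0},{"x":-0.032,"y":0.048,"z":0.05,"wx":0,"wy":0,"wz":0},{"x":-0.032,"y":0.048,"z":0.05,"wx":0,"wy":0,"wz":0}]'
python3 -c "
from h import *
im,K,C=cam('wrist');save('w6',im);np.savez('pics/w6',im=im,K=K,C=C)
print(togo([.566,-.338,.018]).round(4),proj(K,C,[.566,-.338,.05]),proj(K,C,[.566,-.338,0]))"
```

```text
time: 15.15
position: [0.551, -0.2853, 0.1692]
tool_rot: [-2.901, -1.206, 0.002]
ft_force: [-0.7, -0.2, -0.0]
grip_width: 0.63
grip_force: 0.0
time: 15.57
position: [0.562, -0.3374, 0.1181]
tool_rot: [-2.896, -1.207, 0.003]
ft_force: [0.2, 0.6, 0.1]
grip_width: 0.631
grip_force: 0.0
[0.0013 0.0027 0.102 ] [323.18938734 215.61243725] [322.68032052 198.75925565]
```

View pics/w6.png

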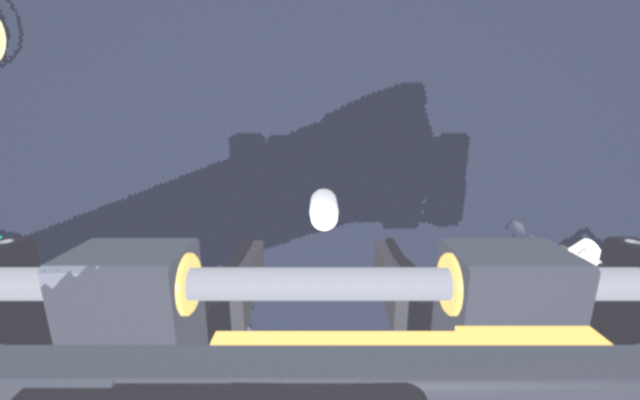

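The far vial is at (324,210), just as predicted. I descend and grip.

```bash
python3 -m handwheel '[{"x":0.001,"y":0.003,"z":0.02,"wx":0,"wy":0,"wz":0},{"x":0.001,"y":0.003,"z":0.045,"wx":0,"wy":0,"wz":0},{"x":0.001,"y":0.003,"z":0.068,"wx":0,"wy":0,"wz":0},{"x":0.001,"y":0.003,"z":0.085,"wx":0,"wy":0,"wz":0},{"x":0.001,"y":0.003,"z":0.096,"wx":0,"wy":0,"wz":0},{"x":0.001,"y":0.003,"z":0.1,"wx":0,"wy":0,"wz":0},{"x":0.001,"y":0.003,"z":0.1,"wx":0,"wy":0,"wz":0},{"x":0.001,"y":0.003,"z":0.1,"wx":0,"wy":0,"wz":0}]'
python3 -m handwheel '[{"x":0,"y":0,"z":0,"wx":0,"wy":0,"wz":0},{"x":0,"y":0,"z":0,"wx":0,"wy":0,"wz":0},{"x":0,"y":0,"z":0,"wx":0,"wy":0,"wz":0},{"x":0,"y":0,"z":0,"wx":0,"wy":0,"wz":0},{"x":0,"y":0,"z":0,"wx":0,"wy":0,"wz":0},{"x":0,"y":0,"z":0,"wx":0,"wy":0,"wz":0},{"x":0,"y":0,"z":0,"wx":0,"wy":0,"wz":0}]' 0.01 8
python3 -c "
from h import *
print(togo([.6,.249,.14]).round(4))"
```

```text
time: 16.28
position: [0.5671, -0.3401, 0.0219]
tool_rot: [2.898, 1.208, 0.002]
ft_force: [-0.2, 0.4, -0.2]
grip_width: 0.628
grip_force: 0.0
time: 16.87
position: [0.5659, -0.3401, 0.0203]
tool_rot: [2.9, 1.208, -0.0]
ft_force: [-0.3, -0.4, 0.6]
grip_width: 0.233
grip_force: 8.0
[ 0.4423 -0.3907 -0.1198]
```

```bash
python3 -m handwheel '[{"x":0,"y":0,"z":-0.02,"wx":0,"wy":0,"wz":0},{"x":0,"y":0,"z":-0.05,"wx":0,"wy":0,"wz":0},{"x":0,"y":0,"z":-0.085,"wx":0,"wy":0,"wz":0},{"x":0.008,"y":-0.007,"z":-0.12,"wx":0,"wy":0,"wz":0},{"x":0.025,"y":-0.022,"z":-0.145,"wx":0,"wy":0,"wz":0},{"x":0.05,"y":-0.044,"z":-0.15,"wx":0,"wy":0,"wz":0},{"x":0.076,"y":-0.067,"z":-0.15,"wx":0,"wy":0,"wz":0},{"x":0.103,"y":-0.091,"z":-0.15,"wx":0,"wy":0,"wz":0},{"x":0.13,"y":-0.115,"z":-0.15,"wx":0,"wy":0,"wz":0},{"x":0.157,"y":-0.139,"z":-0.15,"wx":0,"wy":0,"wz":0}]'
python3 -m handwheel '[{"x":0.027,"y":-0.024,"z":0,"wx":0,"wy":0,"wz":0},{"x":0.054,"y":-0.048,"z":0,"wx":0,"wy":0,"wz":0},{"x":0.081,"y":-0.072,"z":0,"wx":0,"wy":0,"wz":0},{"x":0.108,"y":-0.096,"z":0,"wx":0,"wy":0,"wz":0},{"x":0.135,"y":-0.12,"z":0,"wx":0,"wy":0,"wz":0},{"x":0.162,"y":-0.144,"z":0,"wx":0,"wy":0,"wz":0},{"x":0.189,"y":-0.168,"z":0,"wx":0,"wy":0,"wz":0},{"x":0.216,"y":-0.191,"z":0,"wx":0,"wy":0,"wz":0},{"x":0.243,"y":-0.215,"z":0,"wx":0,"wy":0,"wz":0},{"x":0.263,"y":-0.233,"z":0,"wx":0,"wy":0,"wz":0}]'
python3 -m handwheel '[{"x":0.015,"y":-0.012,"z":0,"wx":0,"wy":0,"wz":0},{"x":0.022,"y":-0.018,"z":0,"wx":0,"wy":0,"wz":0},{"x":0.022,"y":-0.018,"z":0,"wx":0,"wy":0,"wz":0},{"x":0.022,"y":-0.018,"z":0,"wx":0,"wy":0,"wz":0}]'
python3 -c "
from h import *
im,K,C=cam('wrist');save('w7',im);np.savez('pics/w7',im=im,K=K,C=C)
print(togo([.6,.249,.0243]).round(4),proj(K,C,[.6,.249,.01]),proj(K,C,[.471,.268,.01]))"
```

```text
time: 17.7
position: [0.5775, -0.1291, 0.1704]
tool_rot: [2.9, 1.207, 0.0]
ft_force: [-0.4, 0.5, -0.7]
grip_width: 0.233
grip_force: 7.9
time: 18.53
position: [0.5968, 0.2239, 0.1703]
tool_rot: [-2.897, -1.211, -0.001]
ft_force: [-0.4, -0.1, 0.7]
grip_width: 0.231
grip_force: 7.9
time: 18.87
position: [0.6003, 0.2474, 0.1699]
tool_rot: [2.899, 1.207, -0.001]
ft_force: [0.2, -0.5, 0.1]
grip_width: 0.235
grip_force: 7.9
[ 0.0016 -0.0027  0.1456] [316.55529464 189.89652563] [211.38466276 265.88764551]
```

View pics/w7.png

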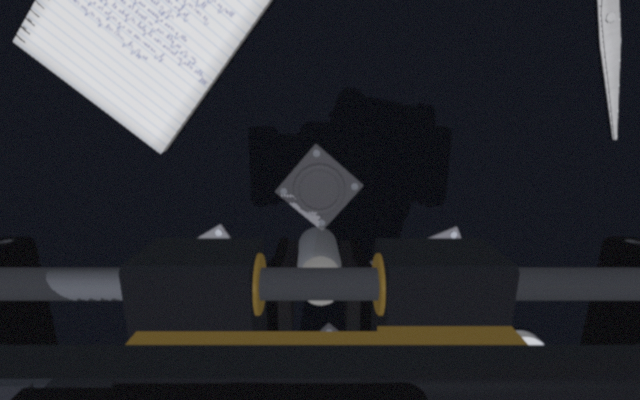

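The far small holder is centred at about (319,188), with bolts at (284,192) and (354,186). The vial hangs straight.

```bash
python3 -c "
from h import *
a=np.load('pics/w7.npz');s=np.load('pics/scene.npz')
p=onz(a['K'],a['C'],319,188.5,.007);print(p,togo([*p[:2],.0243]).round(4));print(tri(ray(a['K'],a['C'],319,188.5),ray(s['K'],s['C'],206.7,268)))"
```

```text
[0.60214197 0.24788501 0.007     ] [ 0.0024 -0.0004  0.1456]
(array([0.60178189, 0.24734888, 0.00473522]), np.float64(0.0003969789914287977))
```

```bash
python3 -m handwheel '[{"x":0.0015,"y":0,"z":0.02,"wx":0,"wy":0,"wz":0},{"x":0.0015,"y":0,"z":0.048,"wx":0,"wy":0,"wz":0},{"x":0.0015,"y":0,"z":0.076,"wx":0,"wy":0,"wz":0},{"x":0.0015,"y":0,"z":0.1,"wx":0,"wy":0,"wz":0},{"x":0.0015,"y":0,"z":0.12,"wx":0,"wy":0,"wz":0},{"x":0.0015,"y":0,"z":0.133,"wx":0,"wy":0,"wz":0},{"x":0.0015,"y":0,"z":0.139,"wx":0,"wy":0,"wz":0},{"x":0.0015,"y":0,"z":0.143,"wx":0,"wy":0,"wz":0},{"x":0.0015,"y":0,"z":0.144,"wx":0,"wy":0,"wz":0},{"x":0.0015,"y":0,"z":0.144,"wx":0,"wy":0,"wz":0}]'
python3 -m handwheel '[{"x":0,"y":0,"z":0.001,"wx":0,"wy":0,"wz":0},{"x":0,"y":0,"z":0.001,"wx":0,"wy":0,"wz":0},{"x":0,"y":0,"z":0.001,"wx":0,"wy":0,"wz":0}]'
```

```text
time: 19.75
position: [0.6021, 0.2494, 0.0272]
tool_rot: [2.9, 1.207, 0.002]
ft_force: [0.0, 0.7, 0.4]
grip_width: 0.237
grip_force: 7.9
time: 20.0
position: [0.6018, 0.2497, 0.026]
tool_rot: [2.9, 1.208, 0.002]
ft_force: [0.2, -0.3, 0.1]
grip_width: 0.229
grip_force: 7.9
```

```bash
python3 -m handwheel '[{"x":0,"y":0,"z":0.001,"wx":0,"wy":0,"wz":0},{"x":0,"y":0,"z":0.001,"wx":0,"wy":0,"wz":0},{"x":0,"y":0,"z":0.001,"wx":0,"wy":0,"wz":0}]'
```

```text
time: 20.25
position: [0.6014, 0.2495, 0.0243]
tool_rot: [2.9, 1.208, 0.0]
ft_force: [1.0, 1.2, 0.0]
grip_width: 0.235
grip_force: 7.9
```

```bash
python3 -m handwheel '[{"x":0,"y":0,"z":0.001,"wx":0,"wy":0,"wz":0},{"x":0,"y":0,"z":0.001,"wx":0,"wy":0,"wz":0},{"x":0,"y":0,"z":0.001,"wx":0,"wy":0,"wz":0}]'
```

```text
time: 20.5
position: [0.6014, 0.25, 0.0239]
tool_rot: [-2.9, -1.208, -0.001]
ft_force: [-1.1, 1.1, 4.9]
grip_width: 0.235
grip_force: 8.0
```

```bash
python3 -m handwheel '[{"x":0,"y":0,"z":-0.0005,"wx":0,"wy":0,"wz":0},{"x":0,"y":0,"z":-0.0005,"wx":0,"wy":0,"wz":0}]'
python3 -m handwheel '[{"x":0,"y":0,"z":0,"wx":0,"wy":0,"wz":0},{"x":0,"y":0,"z":0,"wx":0,"wy":0,"wz":0},{"x":0,"y":0,"z":0,"wx":0,"wy":0,"wz":0},{"x":0,"y":0,"z":0,"wx":0,"wy":0,"wz":0},{"x":0,"y":0,"z":0,"wx":0,"wy":0,"wz":0}]' 0.045
python3 -m handwheel '[{"x":0,"y":0,"z":-0.02,"wx":0,"wy":0,"wz":0},{"x":0,"y":0,"z":-0.045,"wx":0,"wy":0,"wz":0},{"x":0,"y":0,"z":-0.075,"wx":0,"wy":0,"wz":0},{"x":0,"y":0,"z":-0.105,"wx":0,"wy":0,"wz":0},{"x":0,"y":0,"z":-0.135,"wx":0,"wy":0,"wz":0},{"x":0,"y":0,"z":-0.155,"wx":0,"wy":0,"wz":0},{"x":0,"y":0,"z":-0.155,"wx":0,"wy":0,"wz":0}]'
python3 -c "
from h import *
print(togo([.446,-.353,.18]).round(4))"
```

```text
time: 20.67
position: [0.6014, 0.2498, 0.0239]
tool_rot: [-2.9, -1.208, -0.001]
ft_force: [-0.8, 1.6, 3.5]
grip_width: 0.229
grip_force: 8.0
time: 21.08
position: [0.6013, 0.2491, 0.0234]
tool_rot: [2.9, 1.208, -0.001]
ft_force: [0.1, 0.4, 0.9]
grip_width: 0.48
grip_force: 0.0
time: 21.67
position: [0.6039, 0.2509, 0.1845]
tool_rot: [2.9, 1.208, 0.014]
ft_force: [-0.3, -0.0, 0.5]
grip_width: 0.518
grip_force: 0.0
[-0.54    0.3133  0.0013]
```

```bash
python3 -m handwheel '[{"x":-0.015,"y":0.009,"z":0,"wx":0,"wy":0,"wz":0},{"x":-0.045,"y":0.026,"z":0,"wx":0,"wy":0,"wz":0},{"x":-0.075,"y":0.044,"z":0,"wx":0,"wy":0,"wz":0},{"x":-0.106,"y":0.062,"z":0,"wx":0,"wy":0,"wz":0},{"x":-0.137,"y":0.08,"z":0,"wx":0,"wy":0,"wz":0},{"x":-0.168,"y":0.098,"z":0,"wx":0,"wy":0,"wz":0},{"x":-0.199,"y":0.116,"z":0,"wx":0,"wy":0,"wz":0},{"x":-0.23,"y":0.134,"z":0,"wx":0,"wy":0,"wz":0},{"x":-0.261,"y":0.152,"z":0,"wx":0,"wy":0,"wz":0},{"x":-0.292,"y":0.17,"z":0,"wx":0,"wy":0,"wz":0}]'
python3 -m handwheel '[{"x":-0.031,"y":0.018,"z":0,"wx":0,"wy":0,"wz":-3},{"x":-0.062,"y":0.036,"z":0,"wx":0,"wy":0,"wz":-6},{"x":-0.093,"y":0.054,"z":0,"wx":0,"wy":0,"wz":-9},{"x":-0.124,"y":0.072,"z":0,"wx":0,"wy":0,"wz":-12},{"x":-0.155,"y":0.09,"z":0,"wx":0,"wy":0,"wz":-15},{"x":-0.186,"y":0.108,"z":0,"wx":0,"wy":0,"wz":-18},{"x":-0.217,"y":0.126,"z":0,"wx":0,"wy":0,"wz":-21},{"x":-0.242,"y":0.14,"z":0,"wx":0,"wy":0,"wz":-24},{"x":-0.247,"y":0.143,"z":0,"wx":0,"wy":0,"wz":-25},{"x":-0.247,"y":0.143,"z":0,"wx":0,"wy":0,"wz":-25}]'
python3 -m handwheel '[{"x":0,"y":0,"z":0.03,"wx":0,"wy":0,"wz":0},{"x":0,"y":0,"z":0.05,"wx":0,"wy":0,"wz":0},{"x":0,"y":0,"z":0.05,"wx":0,"wy":0,"wz":0},{"x":0,"y":0,"z":0.05,"wx":0,"wy":0,"wz":0}]'
python3 -c "
from h import *
im,K,C=cam('wrist');save('w8',im);np.savez('pics/w8',im=im,K=K,C=C)
print(togo([.446,-.353,.02]).round(4),proj(K,C,[.446,-.353,.05]),proj(K,C,[.446,-.353,0]))"
```

```text
time: 22.5
position: [0.5152, -0.0793, 0.1781]
tool_rot: [-2.9, -1.208, 0.001]
ft_force: [0.9, 0.4, 0.1]
grip_width: 0.515
grip_force: 0.0
time: 23.33
position: [0.4417, -0.3566, 0.1776]
tool_rot: [-2.574, -1.8, 0.002]
ft_force: [0.2, 0.3, 0.2]
grip_width: 0.513
grip_force: 0.0
time: 23.67
position: [0.4437, -0.3517, 0.1276]
tool_rot: [-2.566, -1.807, 0.001]
ft_force: [-0.1, 0.6, 0.3]
grip_width: 0.516
grip_force: 0.0
[1.000e-04 1.500e-03 1.091e-01] [322.03031757 215.73191014] [321.62889116 199.50960985]
```

View pics/w8.png

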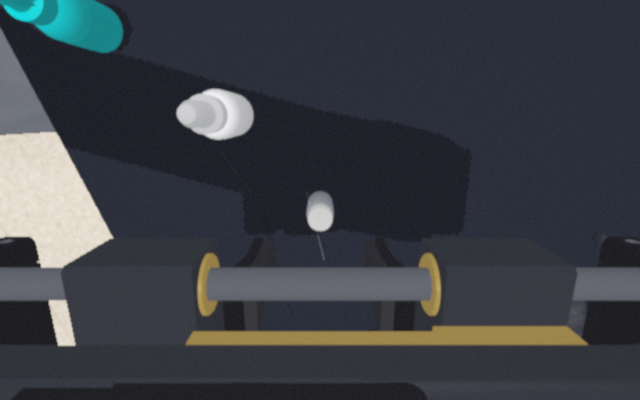

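The near vial is at (320,211), between the fingers. The white decoy at (217,113) is clear of both the body and the fingers. I descend and grip.

```bash
python3 -m handwheel '[{"x":0,"y":0,"z":0.02,"wx":0,"wy":0,"wz":0},{"x":0,"y":0,"z":0.045,"wx":0,"wy":0,"wz":0},{"x":0,"y":0,"z":0.068,"wx":0,"wy":0,"wz":0},{"x":0,"y":0,"z":0.087,"wx":0,"wy":0,"wz":0},{"x":0,"y":0,"z":0.1,"wx":0,"wy":0,"wz":0},{"x":0,"y":0,"z":0.107,"wx":0,"wy":0,"wz":0},{"x":0,"y":0,"z":0.107,"wx":0,"wy":0,"wz":0},{"x":0,"y":0,"z":0.107,"wx":0,"wy":0,"wz":0}]'
python3 -m handwheel '[{"x":0,"y":0,"z":0,"wx":0,"wy":0,"wz":0},{"x":0,"y":0,"z":0,"wx":0,"wy":0,"wz":0},{"x":0,"y":0,"z":0,"wx":0,"wy":0,"wz":0},{"x":0,"y":0,"z":0,"wx":0,"wy":0,"wz":0},{"x":0,"y":0,"z":0,"wx":0,"wy":0,"wz":0},{"x":0,"y":0,"z":0,"wx":0,"wy":0,"wz":0}]' 0.01 8
python3 -c "
from h import *
print(togo([.471,.268,.17]).round(4))"
```

```text
time: 24.38
position: [0.4448, -0.354, 0.0228]
tool_rot: [2.568, 1.807, 0.001]
ft_force: [0.2, -0.2, 0.6]
grip_width: 0.519
grip_force: 0.0
time: 24.88
position: [0.4442, -0.3539, 0.0222]
tool_rot: [2.569, 1.807, 0.0]
ft_force: [-0.5, -0.0, 2.1]
grip_width: 0.233
grip_force: 8.0
[ 0.5942 -0.1851 -0.1482]
```

```bash
python3 -m handwheel '[{"x":0,"y":0,"z":-0.02,"wx":0,"wy":0,"wz":0},{"x":0,"y":0,"z":-0.05,"wx":0,"wy":0,"wz":0},{"x":0,"y":0,"z":-0.085,"wx":0,"wy":0,"wz":0},{"x":0,"y":0,"z":-0.12,"wx":0,"wy":0,"wz":0},{"x":0.01,"y":-0.003,"z":-0.145,"wx":0,"wy":0,"wz":0},{"x":0.035,"y":-0.011,"z":-0.15,"wx":0,"wy":0,"wz":0},{"x":0.068,"y":-0.021,"z":-0.15,"wx":0,"wy":0,"wz":0},{"x":0.101,"y":-0.031,"z":-0.15,"wx":0,"wy":0,"wz":0},{"x":0.134,"y":-0.042,"z":-0.15,"wx":0,"wy":0,"wz":0},{"x":0.167,"y":-0.052,"z":-0.15,"wx":0,"wy":0,"wz":0}]'
python3 -m handwheel '[{"x":0.034,"y":-0.0106,"z":0,"wx":0,"wy":0,"wz":0},{"x":0.068,"y":-0.021,"z":0,"wx":0,"wy":0,"wz":0},{"x":0.102,"y":-0.032,"z":0,"wx":0,"wy":0,"wz":0},{"x":0.136,"y":-0.042,"z":0,"wx":0,"wy":0,"wz":0},{"x":0.17,"y":-0.053,"z":0,"wx":0,"wy":0,"wz":0},{"x":0.204,"y":-0.064,"z":0,"wx":0,"wy":0,"wz":0},{"x":0.238,"y":-0.074,"z":0,"wx":0,"wy":0,"wz":0},{"x":0.272,"y":-0.085,"z":0,"wx":0,"wy":0,"wz":0},{"x":0.306,"y":-0.095,"z":0,"wx":0,"wy":0,"wz":0},{"x":0.34,"y":-0.106,"z":0,"wx":0,"wy":0,"wz":0}]'
python3 -m handwheel '[{"x":0.034,"y":-0.011,"z":0,"wx":0,"wy":0,"wz":0},{"x":0.063,"y":-0.02,"z":0,"wx":0,"wy":0,"wz":0},{"x":0.08,"y":-0.025,"z":0,"wx":0,"wy":0,"wz":0},{"x":0.086,"y":-0.027,"z":0,"wx":0,"wy":0,"wz":0},{"x":0.086,"y":-0.027,"z":0,"wx":0,"wy":0,"wz":0},{"x":0.086,"y":-0.027,"z":0,"wx":0,"wy":0,"wz":0}]'
python3 -c "
from h import *
im,K,C=cam('wrist');save('w9',im);np.savez('pics/w9',im=im,K=K,C=C)
print(togo([.471,.268,.0262]).round(4),proj(K,C,[.471,.268,.007]))"
```

```text
time: 25.72
position: [0.4511, -0.1774, 0.1718]
tool_rot: [2.57, 1.806, -0.0]
ft_force: [0.5, 0.2, 0.9]
grip_width: 0.234
grip_force: 8.0
time: 26.55
position: [0.4666, 0.1784, 0.172]
tool_rot: [2.569, 1.806, 0.001]
ft_force: [0.1, 0.1, -0.1]
grip_width: 0.237
grip_force: 8.0
time: 27.05
position: [0.4705, 0.2659, 0.1714]
tool_rot: [2.57, 1.806, -0.002]
ft_force: [0.6, -0.1, -0.8]
grip_width: 0.233
grip_force: 8.0
[ 0.0031 -0.0008  0.1452] [317.98888646 187.34278575]
```

View pics/w9.png

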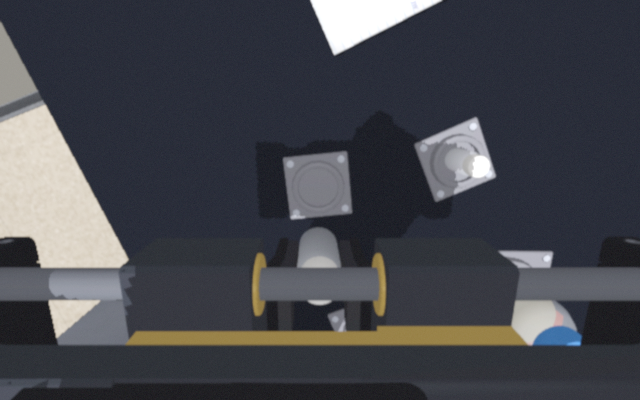

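The near small holder is centred at (318,186), as predicted. The other vial stands in its well at (460,163). I lower this one.

```bash
python3 -m handwheel '[{"x":0.002,"y":0,"z":0.02,"wx":0,"wy":0,"wz":0},{"x":0.002,"y":0,"z":0.048,"wx":0,"wy":0,"wz":0},{"x":0.002,"y":0,"z":0.076,"wx":0,"wy":0,"wz":0},{"x":0.002,"y":0,"z":0.1,"wx":0,"wy":0,"wz":0},{"x":0.002,"y":0,"z":0.12,"wx":0,"wy":0,"wz":0},{"x":0.002,"y":0,"z":0.133,"wx":0,"wy":0,"wz":0},{"x":0.002,"y":0,"z":0.139,"wx":0,"wy":0,"wz":0},{"x":0.002,"y":0,"z":0.143,"wx":0,"wy":0,"wz":0},{"x":0.002,"y":0,"z":0.144,"wx":0,"wy":0,"wz":0},{"x":0.002,"y":0,"z":0.144,"wx":0,"wy":0,"wz":0}]'
python3 -m handwheel '[{"x":0,"y":0,"z":0.001,"wx":0,"wy":0,"wz":0},{"x":0,"y":0,"z":0.001,"wx":0,"wy":0,"wz":0},{"x":0,"y":0,"z":0.001,"wx":0,"wy":0,"wz":0}]'
```

```text
time: 27.93
position: [0.4719, 0.2689, 0.0285]
tool_rot: [2.57, 1.806, 0.002]
ft_force: [-0.8, 0.3, 0.5]
grip_width: 0.232
grip_force: 8.0
time: 28.18
position: [0.4716, 0.2691, 0.0273]
tool_rot: [2.569, 1.807, 0.002]
ft_force: [-1.2, 0.8, -0.3]
grip_width: 0.232
grip_force: 8.0
```

```bash
python3 -m handwheel '[{"x":0,"y":0,"z":0.001,"wx":0,"wy":0,"wz":0},{"x":0,"y":0,"z":0.001,"wx":0,"wy":0,"wz":0},{"x":0,"y":0,"z":0.001,"wx":0,"wy":0,"wz":0}]'
```

```text
time: 28.43
position: [0.4715, 0.2691, 0.0261]
tool_rot: [2.569, 1.807, 0.001]
ft_force: [0.2, -0.0, 2.6]
grip_width: 0.234
grip_force: 8.0
```

Contact shows at the expected height. I release, lift and check.

```bash
python3 -m handwheel '[{"x":0,"y":0,"z":0,"wx":0,"wy":0,"wz":0},{"x":0,"y":0,"z":0,"wx":0,"wy":0,"wz":0},{"x":0,"y":0,"z":0,"wx":0,"wy":0,"wz":0},{"x":0,"y":0,"z":0,"wx":0,"wy":0,"wz":0},{"x":0,"y":0,"z":0,"wx":0,"wy":0,"wz":0}]' 0.045
python3 -m handwheel '[{"x":0,"y":0,"z":-0.02,"wx":0,"wy":0,"wz":0},{"x":0,"y":0,"z":-0.045,"wx":0,"wy":0,"wz":0},{"x":0,"y":0,"z":-0.075,"wx":0,"wy":0,"wz":0},{"x":0,"y":0,"z":-0.105,"wx":0,"wy":0,"wz":0},{"x":0,"y":0,"z":-0.135,"wx":0,"wy":0,"wz":0},{"x":0,"y":0,"z":-0.165,"wx":0,"wy":0,"wz":0},{"x":0,"y":0,"z":-0.18,"wx":0,"wy":0,"wz":0},{"x":0,"y":0,"z":-0.18,"wx":0,"wy":0,"wz":0}]'
python3 -c "
from h import *
im,K,C=cam('side');a=cv2.resize(im[130:280,225:425],None,fx=4,fy=4,interpolation=2);save('end',a)"
```

```text
time: 28.85
position: [0.471, 0.2687, 0.0255]
tool_rot: [-2.57, -1.807, 0.001]
ft_force: [-0.5, 0.0, 0.1]
grip_width: 0.486
grip_force: 0.0
time: 29.52
position: [0.473, 0.2703, 0.2098]
tool_rot: [2.568, 1.806, 0.011]
ft_force: [0.2, 0.6, 0.3]
grip_width: 0.515
grip_force: 0.0
```

View pics/end.png

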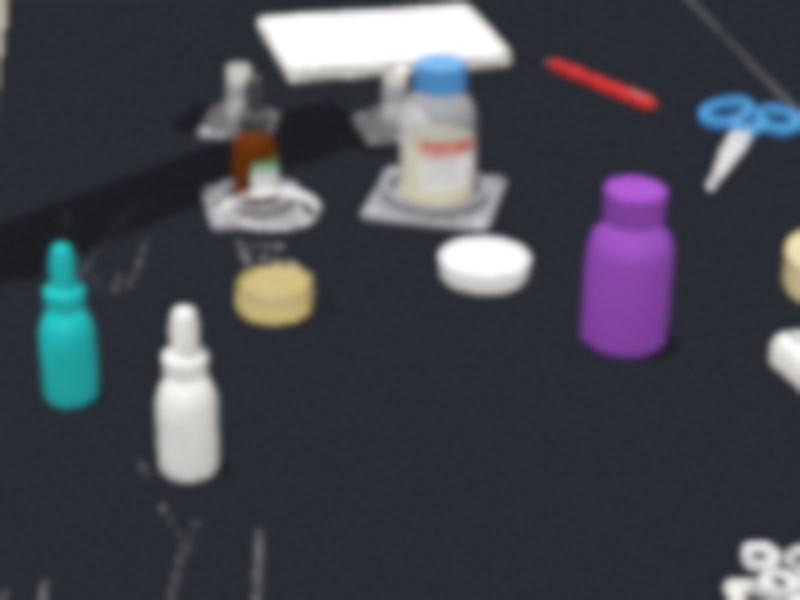

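The final side view shows all four containers upright in their holders: the big bottle at (440,130), the dropper at (257,150), and the vials at (238,95) and (397,95). The beaker, dish and decoys have not moved.

```bash
python3 -c "
from bench import ctrl
print(ctrl.close_job())"
```

```text
the job is handed in; nothing more can be done
None
```

The job is handed in after about 30 s of robot time: the big bottle, the dropper bottle and both vials stand upright in their own holders, and the beaker and dish stayed where they were.

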